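# Clear the cracked striker and gauge the carrom board at its test mark

### The arm

A 7-joint arm with a two-finger parallel gripper is mounted at the origin on the work surface. World frame = base frame: x ahead of the robot, y to its left, z up, the work surface at z = 0. Lengths are in m, angles in rad, forces in N, time in s.
With the tool pointing down it reaches from about 0.4 to 0.85 m from the base axis. Payload 4.5 kg.
Tool frame: the origin (TCP) lies on the centre line of the jaws, within the pads' length; the fingertips stand 19 mm ahead of it and the grasp point (between the pads) is the TCP (ctrl.tcp_to_tips is the distance from the TCP to the fingertips, in m); z points along the fingers, y is the line along which they close (so a half turn about z gives the same grasp; the last joint's range is limited). The gripper opens to 88 mm and grips with 3 to 60 N. Pads are 18 mm wide; open, the fingers measure 123 mm over their backs; the gripper's body (75 mm by 187 mm) begins 45 mm behind the grasp point.
Start: joints at [1.157, 0.689, -0.195, 1.565, 0.157, 0.902, -0.215], TCP at [0.271, -0.563, 0.258] pointing down, gripper open.
Joint ranges: [-3.01, 3.01], [-0.46, 2.08], [-1.47, 1.51], [0.13, 2.56], [-1, 4.14], [0.04, 2.09], [-2.66, 2.66]. Speed limits (rad/s): [2.57, 2.57, 3.14, 3.14, 3.14, 3.14, 3.14].

### API

Orientations are given as a rotation vector (axis times angle).
In Python, from station import ctrl, optics gives the robot as it stands. The module is installed in compiled form; this text tells all that it offers.
- The arm moves only by the shell command python3 -m jog 'ROWS'. ROWS is JSON, a list of rows, each a list of 7 numbers: the shift along the world's x, y, z in cm, then the turn, a rotation vector about the world's x, y, z in degrees, then the closure, from 0 (fully open) to 1 (shut). A call has 1 to 12 rows; each row shifts and turns the commanded pose from where the row before left it; what a row does not reach is not made up. A row lasts 1/8 s, in which the tool goes at most 62.5 mm and 10.7 degrees, less where a joint would pass 70% of its speed; a pose out of reach is approached as far as the arm can. A call is refused whole if a number of a shift passes 6.25 or a number of a turn 10.7, either way. A call with a gripper value outside its range is refused whole. The fingers move at their own pace and stop on an object; the grip force is fixed at half the most. Time passes only in rows, so rows that do not move let the fingers close. It gives the time, the measured TCP pose, the force, the opening and the grip force at its end, in the units of the state.
- ctrl.read_state(): the state, without advancing time (a new reading comes with each control period).
- optics.snapshot(name): name is "scene" or "top" or "wrist"; returns the picture (420x560x3 uint8, red, green, blue); there is no depth.
- optics.camera_model(name): a dict with "K" (3x3 intrinsics, pixels), "pose" (4x4, takes a point from camera to world coordinates). Camera axes: x right, y up, looking along -z (the intrinsics and any distortion apply to the point x, -y, -z); pixel columns grow to the right and rows downward; lengths in m; the calibration is good to about 2 mm. A picture is of the moment at which its call begins: read the wrist's pose just before it. camera_model takes no time and is no camera call; for the wrist camera it gives the pose at the moment of the call.
- ctrl.hand_in(): hands the job in; it is judged then, once.
The state is a dict: "t": time; "joint_pos": joint angles; "joint_vel": joint speeds; "joint_efforts": joint torques, N m; "position": TCP position; "ee_rot": TCP orientation; "force": force on the tool from outside, world axes, zero at the start; "torque": the same for the moment, N m; "width": finger opening in m; "finger_force": force on a finger pad.
Only numpy, scipy, OpenCV 4.12 (cv2) and the standard library are available. Lean on these libraries where they do the work, as an engineer would, in place of code of your own. Each camera call takes 0.05 s, during which the arm holds its last target. There are 200 camera calls.

### The job

A cracked striker lies on the test mark (the paper sticker) of the carrom board: drop it into the small slatted crate. Then lift the plunger gauge out of its stand and hold it upright with its plunger tip on the sticker's central dot and its dial squarely facing the board's near edge (the robot's side), pressing lightly so that the plunger is pushed in about halfway and never all the way. Finish while still holding the gauge like that, and leave everything else where it stands.

Things in the scene. Friction and masses are not known exactly. Their poses are not given: they have to be found in the camera images.
- board: Carrom board, fixed, flat on the ledge; 708 mm square over its dark wooden frame, which is 30 mm high. Origin: centre of the underside; the bare playing surface is 12 mm above the origin. x points from the near edge (robot side) to the far edge, y to the left, z up.
- far_point (a point): Point on the playing surface, 100 mm from the board's centre away from the robot: always beyond the mark, so it lies behind the dial (+x of the gauge) when the dial faces the near edge.
- mark: Test mark: 70 mm square paper sticker on the playing surface, of no noticeable thickness, with a 60 mm black ring, cross lines and a black central dot 16 mm across. Origin: centre of the dot, at the level of the playing surface.
- cracked_striker: Cracked striker: off-white plastic disc, 41 mm diameter, 8 mm thick, 15 g, dark crack lines on top, lying flat and loose on the mark and covering the dot. Origin: centre of the underside, z its axis.
- crate: Reject crate: small open-topped slatted wooden crate standing loose on the board (0.5 kg), 110 x 110 mm outside, 50 mm high, walls 6 mm. Origin: centre of the underside, z up.
- stand: Gauge stand: aluminium block standing loose on the board (0.8 kg), 80 x 80 mm, 42 mm high, with one upright 24 mm hole through its middle in which the gauge hangs by its collar. Origin: centre of the underside, z up.
- gauge: Plunger gauge, 160 g, upright in the stand. Origin: lower end of the nose, on the axis; z up. Plunger, 6 mm thick, sticks out 12 mm below the nose; nose 20 mm diameter, to z 22 mm; collar 40 mm diameter, z 22 to 28, rests on the stand; grey flat-sided case 28 (x) by 44 (y) mm, z 28 to 78. Round 38 mm dial on its -x face, standing out 6 mm. Must rise 35 mm to clear the stand.
- gauge_case (a point): Point on the gauge's axis inside the case, 55 mm above the gauge's origin: a good height to grip, across the 44 mm sides. At the start the dial looks towards the robot's side, up to 55 degrees askew.
- plunger_tip (a point): Lower end of the gauge's plunger, on its axis; it moves up with the plunger.
- plunger (a joint): How far the plunger is pushed into the gauge, in m: 0 free, 0.006 halfway, 0.012 all the way. Spring 500 N/m: halfway takes 3 N.
- holder: Bystander: dark silicone striker holder with four strikers on edge in its five slots, 55 x 160 mm, 50 mm high with the strikers. Origins of all bystanders: centre of the underside.
- pen_pot: Bystander: white ceramic pen pot with pencils, 76 mm diameter, 95 mm high (pencils to 150 mm).
- tumbler: Bystander: steel tumbler, 74 mm diameter, 110 mm high.
- vial: Bystander: clear plastic vial with a twist cap, 29 mm diameter, 52 mm high.
- men: Bystander: stack of three wooden carrom men, 30 mm diameter, 27 mm high.
- domino_box: Bystander: closed wooden domino box, 60 x 172 mm, 39 mm high.
- tin: Bystander: round aluminium tin with lid, 62 mm diameter, 57 mm high.

How it is judged:
By the outcome, as a careful person would: the job done as asked, in the order asked, and still so for the second after the job is handed in, while the arm keeps its last pose, push and grip.
It also fails if it takes over 56 s, if anything falls off the work surface, if the arm or the gripper's body presses on something with over 40 N, if the wrist force passes 120 N, or if a joint passes its speed limit or range.

## Working session

There is one attempt and no reset: what is moved stays moved. The work goes in short steps, Python scripts to look and compute and a shell command to move; the robot and the scene stay as the last step left them, time stands still between calls to the robot, and variables do not carry over. Pictures are saved under pics/ and viewed, at most 10 in all, crops included, and the job is handed in when it is done.

```bash
mkdir -p pics
cat > h.py <<'E'
from station import ctrl, optics
import numpy as np, cv2
from scipy.spatial.transform import Rotation as R
def snap(name,fn,crop=None,scale=1):
    m=optics.camera_model(name); im=optics.snapshot(name)[:,:,::-1]
    np.savez('pics/'+fn+'.npz',im=im,K=m['K'],pose=m['pose'])
    save(im,fn,crop,scale); return im,m
def save(im,fn,crop=None,scale=1):
    if crop: x0,y0,x1,y1=crop; im=im[y0:y1,x0:x1]
    cv2.imwrite('pics/'+fn+'.png',cv2.resize(im,None,fx=scale,fy=scale,interpolation=cv2.INTER_CUBIC))
def ray(m,u,v,z):
    K=np.array(m['K']);P=np.array(m['pose'])
    d=np.linalg.inv(K)@[u,v,1]; d=P[:3,:3]@[d[0],-d[1],-d[2]]; o=P[:3,3]
    return o+d*(z-o[2])/d[2]
E
python3 - <<'E'
from h import *
im,m=snap('top','top1',None,1.4)
print({k:np.round(v,4).tolist() if hasattr(v,'shape') or isinstance(v,list) else v for k,v in m.items()})
snap('scene','scene1',None,1.4)
s=ctrl.read_state();print(s)
E
```

```text
{'K': [[455.6928, 0.0, 278.7991], [0.0, 455.6928, 203.6353], [0.0, 0.0, 1.0]], 'pose': [[-0.0138, 0.9935, -0.1126, 0.4818], [-0.9999, -0.0143, -0.0042, -0.005], [-0.0058, 0.1126, 0.9936, 1.1431], [0.0, 0.0, 0.0, 1.0]]}
{'t': 0.1, 'joint_pos': array([ 1.15677811,  0.68989643, -0.19452542,  1.56618934,  0.15729792,
        0.90254847, -0.21511093]), 'joint_vel': array([ 0.00074223, -0.00128792,  0.00173697, -0.0030691 , -0.00032348,
       -0.00028195,  0.00117573]), 'joint_efforts': array([-3.69892470e-03, -5.28501427e+01, -1.27144296e+00, -1.53837365e+01,
       -5.25124627e-02,  1.96150133e-03,  6.43143522e-06]), 'position': array([ 0.27036091, -0.56291396,  0.25700617]), 'ee_rot': array([-3.06160822e+00, -6.97312551e-01,  7.58720941e-04]), 'force': array([-0.43755152,  0.32418009, -0.09218994]), 'torque': array([-0.02067881, -0.00371632, -0.02071527]), 'finger_force': 0.0, 'width': 0.0881614119967268}
```

View pics/top1.png

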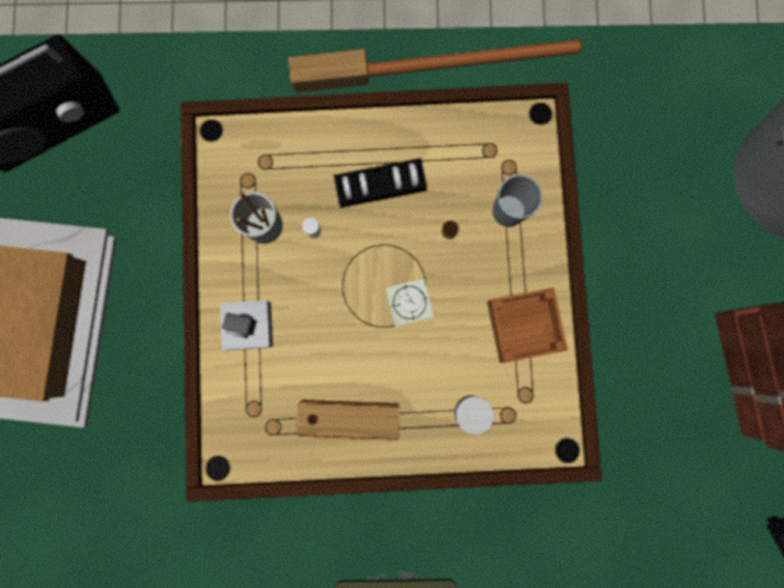

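View pics/scene1.png

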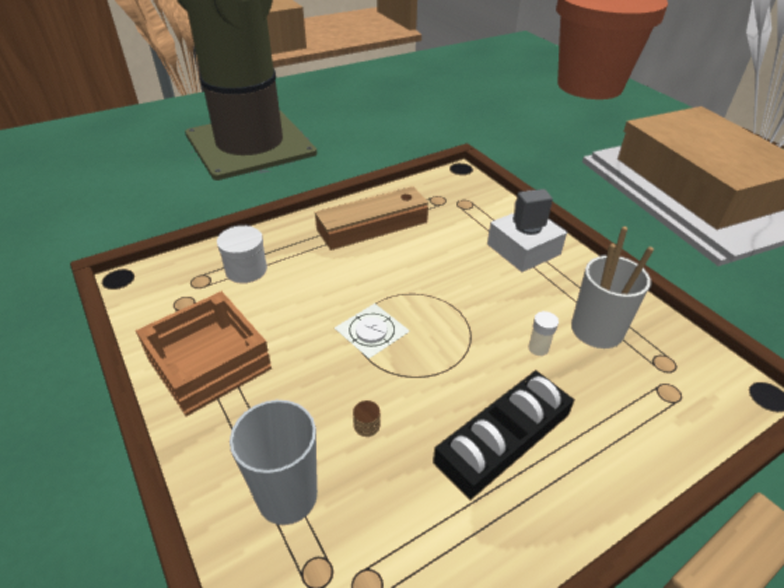

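The top view shows (in 1.4x pixels) the mark and striker at about (409,302), the crate centred near (528,325), the stand near (246,325) with the gauge case leaning outwards at (239,325), and the tin at (474,415). Next I enlarge these.

Run:
```python
from h import *
m=np.load('pics/top1.npz')
c=[ray(m,u/1.4,v/1.4,0.03) for u,v in [(181,103),(568,84),(601,480),(188,500)]]
print(np.round(c,4)); print([np.linalg.norm(c[i]-c[i-1]) for i in range(4)])
im=m['im']
f=lambda x,y,w:cv2.resize(im[y:y+w,x:x+w],(390,390),interpolation=cv2.INTER_CUBIC)
A=np.hstack([f(145,205,65),f(260,185,65)])
cv2.imwrite('pics/crop1.png',A)
```

```text
[[ 0.9467  0.3757  0.03  ]
 [ 0.9712 -0.3283  0.03  ]
 [ 0.2706 -0.3526  0.03  ]
 [ 0.2465  0.3476  0.03  ]]
[np.float64(0.7006982233286302), np.float64(0.7044216938352702), np.float64(0.7010255343365192), np.float64(0.7005217522342555)]
```

View pics/crop1.png

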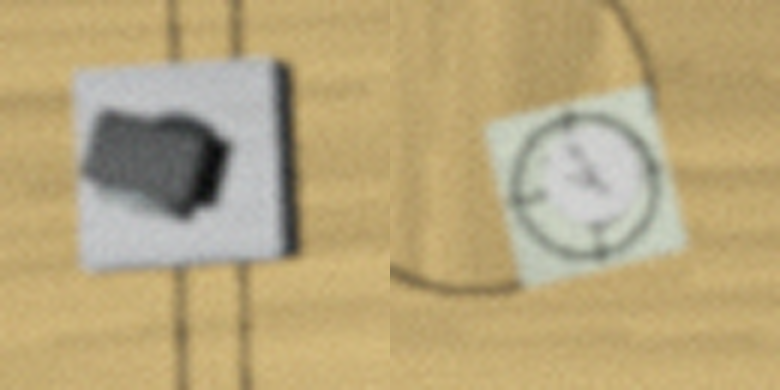

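The crop shows the sticker with its ring centre at (586,185) in the crop, which is full-image pixel (292.7,215.9). The striker is slightly off it at (592,176). The gauge case's dial side faces down and left in the image, so its yaw is about -23°.

Run:
```python
from h import *
m=np.load('pics/top1.npz')
for n,u,v,z in [('mark',292.7,215.9,.012),('striker',293.7,214.3,.02),('crate',528/1.4,325/1.4,.05),('gaugetop',145+140/6,205+160/6,.012+.02+78e-3+.014),('standtop',145+175/6,205+163/6,.054)]: print(n,np.round(ray(m,u,v,z),4))
w=optics.camera_model('wrist');s=ctrl.read_state()
T=np.eye(4);T[:3,:3]=R.from_rotvec(s['ee_rot']).as_matrix();T[:3,3]=s['position']
print(np.round(np.linalg.inv(T)@np.array(w['pose']),3),w['K'])
```

```text
mark [ 0.5788 -0.0344  0.012 ]
striker [ 0.5821 -0.0367  0.02  ]
crate [ 0.5337 -0.2348  0.05  ]
gaugetop [0.5378 0.2474 0.124 ]
standtop [0.5403 0.2508 0.054 ]
[[ 0.     0.951  0.309  0.08 ]
 [ 1.     0.    -0.     0.   ]
 [-0.     0.309 -0.951 -0.128]
 [ 0.     0.     0.     1.   ]] [[331.3399613    0.         276.61817078]
 [  0.         331.3399613  211.69907471]
 [  0.           0.           1.        ]]
```

```bash
python3 -m jog '[[2.8,4.8,0,0,0,-1.5,0],[2.8,4.8,0,0,0,-1.5,0],[2.8,4.8,0,0,0,-1.5,0],[2.8,4.8,0,0,0,-1.5,0],[2.8,4.8,0,0,0,-1.5,0],[2.8,4.8,0,0,0,-1.5,0],[2.8,4.8,0,0,0,-1.5,0],[2.8,4.8,0,0,0,-1.5,0],[2.8,4.8,0,0,0,-1.5,0],[2.8,4.8,0,0,0,-1.5,0],[2.8,4.8,0,0,0,-1.5,0],[0,0,0,0,0,0,0]]'; python3 -m jog '[[0,0,-3,0,0,0,0],[0,0,-3,0,0,0,0],[0,0,-3,0,0,0,0],[0,0,0,0,0,0,0],[0,0,0,0,0,0,0]]'
python3 - <<'E'
from h import *
snap('wrist','w1',None,1.4)
E
```

```text
t: 1.6
position: [0.5804, -0.0288, 0.2572]
ee_rot: [-3.127, -0.265, -0.002]
force: [0.0, -0.0, -0.8]
width: 0.0881
finger_force: 0.0
t: 2.22
position: [0.579, -0.036, 0.1686]
ee_rot: [3.131, 0.25, 0.001]
force: [0.5, 0.2, -0.4]
width: 0.088
finger_force: 0.0
```

View pics/w1.png

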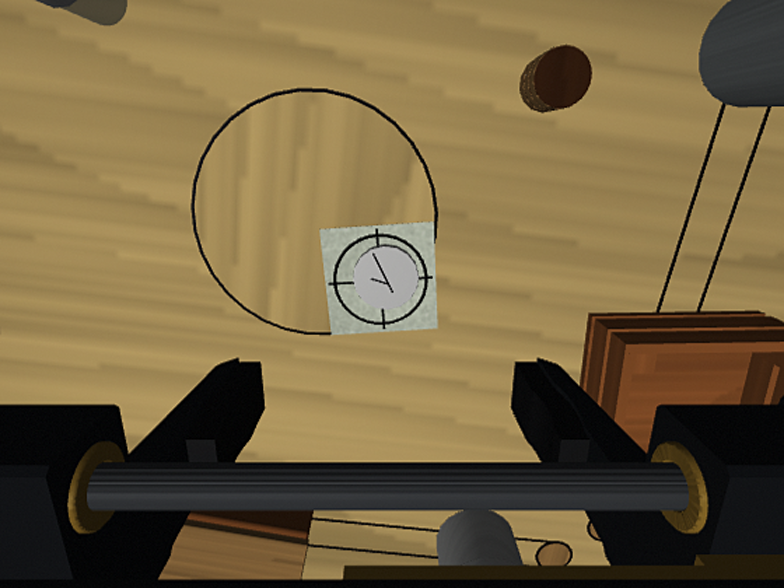

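The wrist view shows the sticker corners at (320,229), (434,222), (438,328), (331,335), the ring centre at about (381,280) and the striker centre at about (386,278), all in 1.4x pixels.

Run:
```python
from h import *
m=np.load('pics/w1.npz')
for z in (.002,.012,.022):
    c=np.array([ray(m,u/1.4,v/1.4,z) for u,v in [(320,229),(434,222),(438,328),(331,335)]])
    print(z,[round(float(np.linalg.norm(c[i]-c[i-1])),4) for i in range(4)],c.mean(0),ray(m,380.7/1.4,279.7/1.4,z)[:2],ray(m,386/1.4,278/1.4,z+.007)[:2])
```

```text
0.002 [0.0731, 0.0727, 0.0725, 0.0734] [ 0.57395686 -0.03283074  0.002     ] [ 0.57445357 -0.03271283] [ 0.57809442 -0.03568518]
0.012 [0.0706, 0.0702, 0.07, 0.0709] [ 0.57680004 -0.03251205  0.012     ] [ 0.5772799  -0.03239814] [ 0.58086296 -0.03525951]
0.022 [0.0682, 0.0678, 0.0676, 0.0684] [ 0.57964322 -0.03219336  0.022     ] [ 0.58010623 -0.03208345] [ 0.5836315  -0.03483385]
```

```bash
python3 -m jog '[[0.2,0.05,-3,0,0,0,0],[0,0,-3,0,0,0,0],[0,0,-3,0,0,0,0],[0,0,-2.5,0,0,0,0],[0,0,-1.2,0,0,0,0],[0,0,0,0,0,0,0],[0,0,0,0,0,0,0]]'
```

```text
t: 3.15
position: [0.5816, -0.035, 0.0419]
ee_rot: [3.131, 0.251, 0.003]
force: [0.5, 0.5, 0.4]
width: 0.0878
finger_force: 0.0
```

```bash
python3 -m jog '[[0,0,-0.4,0,0,0,0],[0,0,-0.4,0,0,0,0],[0,0,0,0,0,0,0],[0,0,0,0,0,0,0.3],[0,0,0,0,0,0,0.6],[0,0,0,0,0,0,1],[0,0,0,0,0,0,1],[0,0,0,0,0,0,1],[0,0,0,0,0,0,1]]'
```

```text
t: 4.28
position: [0.5807, -0.0349, 0.0328]
ee_rot: [3.132, 0.251, 0.0]
force: [-0.1, -0.1, -0.0]
width: 0.0396
finger_force: 30.0
```

```bash
python3 -m jog '[[0,0,2.5,0,0,0,1],[0,0,4,0,0,0,1],[0,0,4,0,0,0,1],[-0.9,-4,0,0,0,0,1],[-0.9,-4,0,0,0,0,1],[-0.9,-4,0,0,0,0,1],[-0.9,-4,0,0,0,0,1],[-0.9,-4,0,0,0,0,1],[0,0,0,0,0,0,1],[0,0,0,0,0,0,1]]'
python3 - <<'E'
from h import *
snap('wrist','w2',None,1.4)
E
```

```text
t: 5.52
position: [0.5358, -0.2338, 0.1377]
ee_rot: [-3.13, -0.252, -0.0]
force: [-0.3, -0.1, 0.0]
width: 0.0398
finger_force: 30.0
```

View pics/w2.png

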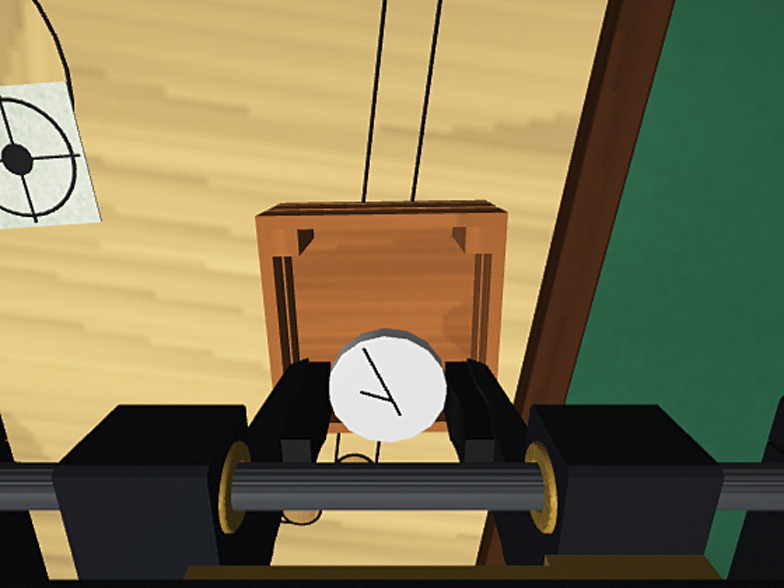

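The striker is held above the crate. The rim's far corners are at (256,213) and (508,209), and the uncovered dot is at (17,159).

Run:
```python
from h import *
m=np.load('pics/w2.npz')
a,b=[ray(m,u/1.4,v/1.4,.062) for u,v in [(256,215),(508,211)]]
d=(a-b)[:2];L=np.linalg.norm(d);d/=L;print(L,d,(a+b)[:2]/2-.055*np.array([d[1],-d[0]]))
print(ray(m,17/1.4,159/1.4,.012))
```

```text
0.10996468898425751 [-0.17537809  0.98450115] [ 0.53274937 -0.23289798]
[ 0.5772775  -0.03031057  0.012     ]
```

```bash
python3 -m jog '[[-0.3,0.1,-2.5,0,0,0,1],[0,0,-2.5,0,0,0,1],[0,0,-2.2,0,0,0,1],[0,0,0,0,0,0,1],[0,0,0,0,0,0,1],[0,0,0,0,0,0,0.4],[0,0,0,0,0,0,0.4],[0,0,0,0,0,0,0.4],[0,0,0,0,0,0,0.4]]'
python3 -m jog '[[0,0,3,0,0,0,0.4],[0,0,4,0,0,0,0.4],[0,0,4,0,0,0,0],[0,0,4,0,0,0,0],[0,0,0,0,0,0,0],[0,0,0,0,0,0,0]]'
python3 - <<'E'
from h import *
im,m=snap('wrist','w3');n,_=snap('top','top3')
cv2.imwrite('pics/c3.png',np.hstack([cv2.resize(im,(480,360)),cv2.resize(n[175:295,330:430],(300,360),interpolation=cv2.INTER_CUBIC)]))
E
```

```text
t: 6.7
position: [0.5327, -0.234, 0.0659]
ee_rot: [3.131, 0.251, 0.0]
force: [-0.1, -0.1, 0.1]
width: 0.0527
finger_force: 0.0
t: 7.45
position: [0.5321, -0.2338, 0.2152]
ee_rot: [-3.131, -0.251, 0.002]
force: [-0.1, -0.5, 0.6]
width: 0.0876
finger_force: 0.0
```

View pics/c3.png

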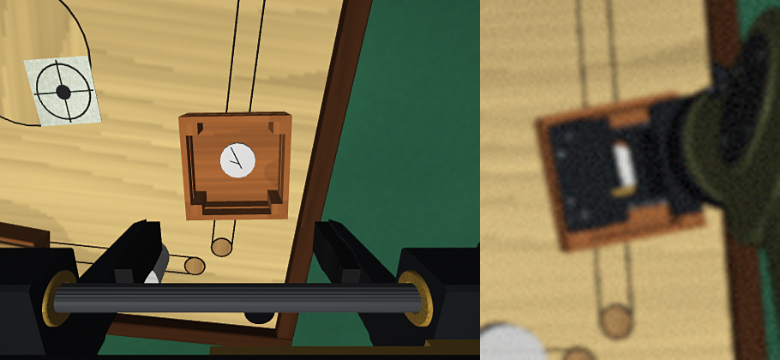

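The striker lies in the crate. Now to the gauge.

```bash
python3 -m jog '[[0,4.9,0,0,0,-3.2,0],[0,4.9,0,0,0,-3.2,0],[0,4.9,0,0,0,-3.2,0],[0,4.9,0,0,0,-3.2,0],[0,4.9,0,0,0,-3.2,0],[0,4.9,0,0,0,-3.2,0],[0,4.9,0,0,0,-3.2,0],[0,4.9,0,0,0,-3.2,0],[0,4.9,0,0,0,-3.2,0],[0,4.3,0,0,0,-3.2,0],[0,0,0,0,0,0,0],[0,0,0,0,0,0,0]]'
python3 - <<'E'
from h import *
snap('wrist','w4',None,1.4)
E
```

```text
t: 9.05
position: [0.5322, 0.2489, 0.2147]
ee_rot: [3.077, -0.622, -0.002]
force: [0.5, 0.1, -0.1]
width: 0.0883
finger_force: 0.0
```

View pics/w4.png

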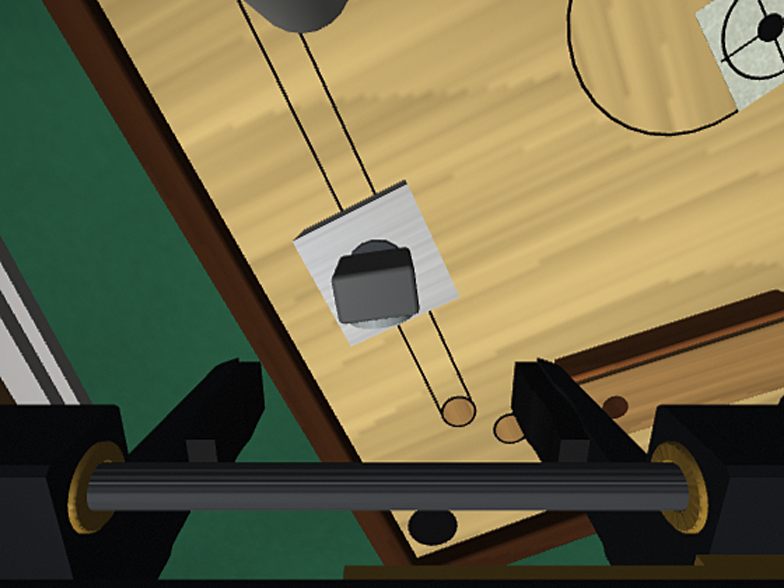

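The gauge case top sits at about (376,293) with near edge (340,322)-(418,313). It is turned a few degrees from the tool, so I take an enlarged crop to read it properly.

Run:
```python
from h import *
im=np.load('pics/w4.npz')['im']
save(im,'c4',(225,160,310,250),6.5)
```

```text
(no output)
```

View pics/c4.png

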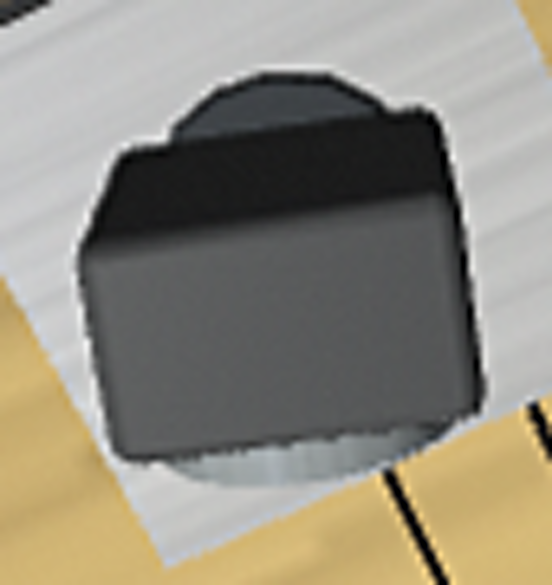

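The case top corners in the crop are (85,248), (447,190), (482,412) and (117,462).

Run:
```python
from h import *
m=np.load('pics/w4.npz')
c=np.array([ray(m,225+u/6.5,160+v/6.5,.110) for u,v in [(85,248),(447,190),(482,412),(117,462)]])
print(c.round(4),c.mean(0))
for i,j in((1,0),(2,3)):
    d=c[j]-c[i];print(np.linalg.norm(d),np.degrees(np.arctan2(-d[0],d[1])))
for i,j in((3,0),(2,1)):
    d=c[j]-c[i];print(np.linalg.norm(d),np.degrees(np.arctan2(d[1],d[0])))
print(ray(m,770/1.4,27/1.4,.012))
s=np.array([ray(m,u/1.4,v/1.4,.054) for u,v in [(294,240),(405,184),(458,297),(350,345)]]);print(s.mean(0))
```

```text
[[0.5566 0.2684 0.11  ]
 [0.547  0.2285 0.11  ]
 [0.5211 0.2346 0.11  ]
 [0.5318 0.2758 0.11  ]] [0.5391246 0.2518073 0.11     ]
0.04100889707131117 -13.521230907584807
0.04256921088205136 -14.614691315173209
0.025854037311970196 -16.679719805964417
0.02662743364418593 -13.245690615679411
[ 0.57742161 -0.033902    0.012     ]
[0.53890765 0.25240132 0.054     ]
```

```bash
python3 -m jog '[[0.7,0.3,0,0,0,8.6,0],[0,0,0,0,0,0,0],[0,0,-3,0,0,0,0],[0,0,-3,0,0,0,0],[0,0,-3,0,0,0,0],[0,0,-2.5,0,0,0,0],[0,0,-1.2,0,0,0,0],[0,0,0,0,0,0,0],[0,0,0,0,0,0,0]]'
```

```text
t: 10.22
position: [0.5403, 0.2531, 0.0897]
ee_rot: [-3.117, 0.391, -0.002]
force: [-0.0, -0.0, -0.2]
width: 0.0878
finger_force: 0.0
```

```bash
python3 -m jog '[[-0.1,-0.1,-0.2,0,0,0,0],[0,0,0,0,0,0,0],[0,0,0,0,0,0,0.3],[0,0,0,0,0,0,0.5],[0,0,0,0,0,0,1],[0,0,0,0,0,0,1],[0,0,0,0,0,0,1],[0,0,0,0,0,0,1]]'
```

```text
t: 11.22
position: [0.5387, 0.2522, 0.0867]
ee_rot: [-3.117, 0.389, -0.0]
force: [-0.1, 0.4, -0.1]
width: 0.0437
finger_force: 30.0
```

```bash
python3 -m jog '[[0,0,1,0,0,0,1],[0,0,1.5,0,0,0,1],[0,0,2,0,0,0,1],[0,0,2,0,0,0,1],[0,0,1.5,0,0,0,1],[0,0,0,0,0,0,1],[0,0,0,0,0,0,1]]'
python3 -m jog '[[0.4,-2.8,0,0,0,1.6,1],[0.4,-2.8,0,0,0,1.6,1],[0.4,-2.8,0,0,0,1.6,1],[0.4,-2.8,0,0,0,1.6,1],[0.4,-2.8,0,0,0,1.6,1],[0.4,-2.8,0,0,0,1.6,1],[0.4,-2.8,0,0,0,1.6,1],[0.4,-2.8,0,0,0,1.6,1],[0.4,-2.8,0,0,0,1.6,1],[0.3,-3,0,0,0,1.9,1],[0,0,0,0,0,0,1],[0,0,0,0,0,0,1]]'
```

```text
t: 12.1
position: [0.5382, 0.252, 0.1664]
ee_rot: [3.117, -0.389, -0.001]
force: [-0.7, -0.4, -1.2]
width: 0.0437
finger_force: 30.0
t: 13.6
position: [0.5772, -0.0289, 0.1661]
ee_rot: [-3.14, -0.057, 0.002]
force: [0.2, 0.2, -2.7]
width: 0.044
finger_force: 30.0
```

```bash
python3 -m jog '[[0.05,-0.4,-2,0,0,0,1],[0,0,-2,0,0,0,1],[0,0,-2,0,0,0,1],[0,0,-1.5,0,0,0,1],[0,0,-0.5,0,0,0,1],[0,0,0,0,0,0,1],[0,0,0,0,0,0,1],[0,0,0,0,0,0,1]]'
python3 - <<'E'
from h import *
a,m=snap('scene','s5');b,n=snap('wrist','w5')
def pj(m,p):
    P=np.array(m['pose']);q=P[:3,:3].T@(np.array(p)-P[:3,3]);q=np.array(m['K'])@[q[0],-q[1],-q[2]];return q[:2]/q[2]
x,y=pj(m,[.578,-.033,.03]).astype(int);print(x,y)
x0,y0=x-32,y-30
print(x0,y0,pj(m,[.5776,-.033,.012]))
f=lambda i:cv2.resize(i,(384,384),interpolation=cv2.INTER_CUBIC)
cv2.imwrite('pics/c5.png',np.hstack([f(a[y0:y0+64,x0:x0+64]),f(b[130:290,200:360])]))
E
```

```text
t: 14.6
position: [0.5785, -0.034, 0.0874]
ee_rot: [3.141, 0.056, 0.002]
force: [0.1, -0.4, -1.1]
width: 0.0438
finger_force: 30.0
264 228
232 198 [264.11334735 235.21991262]
```

View pics/c5.png

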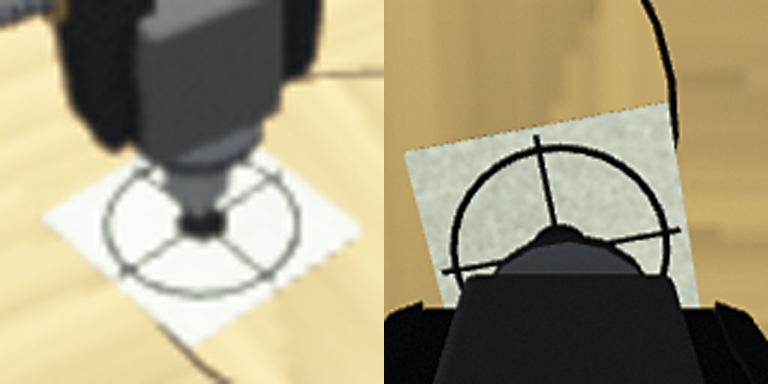

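The scene crop shows the plunger hovering over the dot: tip x is about 200 and the cross lines meet at about (203.5,223). In the wrist crop the cross lines extrapolate to (561,251).

Run:
```python
from h import *
m=np.load('pics/w5.npz');print(ray(m,273.96,234.5,.012), ray(m,273.96,234.5,.0135))
m=np.load('pics/s5.npz')
print('scene dot',ray(m,266,235.25,.012),'cam',m['pose'][:3,3])
# gauge axis from nose centre at collar/nose height: image x only
for z,v in((.012,235),(.03,228)): print(ray(m,232+200.5/6,v,z))
```

```text
[ 0.57665143 -0.03249332  0.012     ] [ 0.57725278 -0.03248372  0.0135    ]
scene dot [ 0.57932772 -0.03002323  0.012     ] cam [ 1.02763726 -0.26122736  0.54052991]
[ 0.57825803 -0.03065962  0.012     ]
[ 0.57823779 -0.03038416  0.03      ]
```

```bash
python3 -m jog '[[-0.05,0.15,0,0,0,0,1],[0,0,-0.4,0,0,0,1],[0,0,-0.2,0,0,0,1],[0,0,0,0,0,0,1],[0,0,0,0,0,0,1],[0,0,0,0,0,0,1]]'
python3 -c "
from h import *
print(ctrl.read_state()['force'])"
python3 -m jog '[[0,0,-0.2,0,0,0,1],[0,0,-0.2,0,0,0,1],[0,0,-0.1,0,0,0,1],[0,0,0,0,0,0,1],[0,0,0,0,0,0,1],[0,0,0,0,0,0,1]]'
```

```text
t: 15.45
position: [0.5777, -0.0324, 0.0808]
ee_rot: [3.141, 0.056, 0.0]
force: [0.9, -0.3, -1.9]
width: 0.0436
finger_force: 30.0
[ 0.90064278 -0.30830919 -1.90581694]
t: 16.2
position: [0.5778, -0.0324, 0.0758]
ee_rot: [3.141, 0.056, 0.001]
force: [0.5, 0.3, -0.7]
width: 0.0437
finger_force: 30.0
```

```bash
python3 -m jog '[[0,0,-0.2,0,0,0,1],[0,0,-0.1,0,0,0,1],[0,0,0,0,0,0,1],[0,0,0,0,0,0,1]]'; for i in 1 2 3 4 5 6; do python3 -m jog '[[0,0,0,0,0,0,1]]' | egrep 'pos|force: \['; done
python3 - <<'E'
from h import *
a,m=snap('scene','s6');b,n=snap('wrist','w6');x0,y0=232,198
f=lambda i:cv2.resize(i,(384,384),interpolation=cv2.INTER_CUBIC)
cv2.imwrite('pics/c6.png',np.hstack([f(a[y0:y0+64,x0:x0+64]),f(b[130:290,200:360])]))
E
```

```text
t: 16.7
position: [0.5778, -0.0324, 0.0728]
ee_rot: [3.141, 0.056, 0.0]
force: [0.4, 0.3, 0.6]
width: 0.0437
finger_force: 30.0
position: [0.5778, -0.0324, 0.0728]
force: [0.2, -0.3, 0.6]
position: [0.5778, -0.0324, 0.0728]
force: [-0.0, 0.4, 1.5]
position: [0.5777, -0.0324, 0.0728]
force: [0.9, -0.0, 1.9]
position: [0.5778, -0.0324, 0.0728]
force: [1.4, 0.4, 1.4]
position: [0.5778, -0.0324, 0.0728]
force: [0.3, -0.9, 2.1]
position: [0.5778, -0.0324, 0.0728]
force: [0.8, 0.3, 1.8]
```

View pics/c6.png

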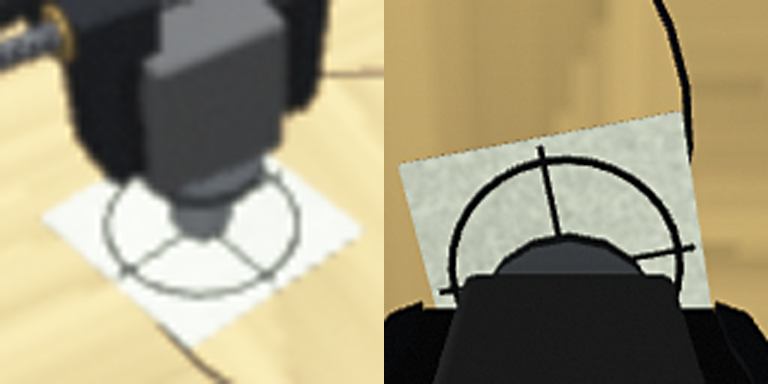

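The plunger is about halfway in: net force is about 3.1 N and the TCP is at the computed height. Both views suggest the tip sits 1 mm too far out, so I lift, correct and set it back down.

```bash
python3 -m jog '[[0,0,0.5,0,0,0,1],[0,0,0.5,0,0,0,1],[-0.1,0,0,0,0,0,1],[0,0,0,0,0,0,1],[0,0,-0.4,0,0,0,1],[0,0,-0.2,0,0,0,1],[0,0,-0.2,0,0,0,1],[0,0,-0.1,0,0,0,1],[0,0,-0.1,0,0,0,1],[0,0,0,0,0,0,1],[0,0,0,0,0,0,1],[0,0,0,0,0,0,1]]'; for i in 1 2 3 4 5; do python3 -m jog '[[0,0,0,0,0,0,1],[0,0,0,0,0,0,1]]' | egrep 'pos|rot|force: \['; done
```

```text
t: 19.05
position: [0.5766, -0.0324, 0.0728]
ee_rot: [3.141, 0.056, -0.0]
force: [-0.7, 0.7, 2.2]
width: 0.0434
finger_force: 30.0
position: [0.5766, -0.0324, 0.0727]
ee_rot: [3.141, 0.056, -0.0]
force: [-1.5, 0.7, 1.9]
position: [0.5766, -0.0324, 0.0727]
ee_rot: [3.141, 0.056, -0.0]
force: [-1.0, 1.2, 1.6]
position: [0.5766, -0.0324, 0.0727]
ee_rot: [3.141, 0.056, -0.0]
force: [-1.3, 0.6, 1.4]
position: [0.5766, -0.0324, 0.0727]
ee_rot: [3.141, 0.056, -0.0]
force: [-1.0, 0.6, 2.7]
position: [0.5766, -0.0324, 0.0727]
ee_rot: [3.141, 0.056, -0.0]
force: [-0.1, 0.5, 2.1]
```

```bash
python3 -c "
from station import ctrl
print(ctrl.hand_in())"
```

```text
the job is handed in; nothing more can be done
None
```

I handed the job in at about 20 s: the striker is in the crate, and the gauge is held upright with its tip on the dot to within about 2 mm by the camera views. The dial faces the near edge and the plunger is about halfway in (roughly 3 to 3.5 N); the hand-in returned no verdict.

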